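# Set a blank step switch by counting clicks, then switch on its breaker

### The job

The round black knob on the grey switch box has no marks: turn it anticlockwise until you feel its end stop, without straining the stop, then turn it clockwise exactly three clicks. Then flick the two-pole breaker on the same board to on and leave everything else where it lies.

Things in the scene. Friction and masses are not known exactly. Their poses are not given: they have to be found in the camera images.
- selector_knob (a point): Centre of the round black fluted knob, 40 mm diameter, 30 mm high, looking the same at every click, ribbed so that fingers hardly slip: on its upright turning axis, half-way up. The flat top of the grey switch box lies 18 mm below this point. The axes are those of the fixed box (z up, x away from the robot at yaw 0); they do not turn with the knob.
- knob_top (a point): Middle of the knob's top, 15 mm above selector_knob. Clicks are 30 degrees apart, 12 rest places: leaving one takes about 0.2 N m, falling to nothing half-way; then it snaps into the next and stays. Starts at rest 4 to 6 clicks clockwise (seen from above) of the anticlockwise end.
- switch_box (a point): Middle of the underside of the grey switch box, 100 x 100 mm, 70 mm high, screwed to the plywood board (15 mm thick). In it a hard stop meets the knob 4 degrees beyond its first and last rest place. There the moment climbs steeply; 0.4 N m is enough to know it, and beyond 0.8 N m the stop is strained.
- breaker_face (a point): Middle of the raised face (45 mm in x, 36 mm in y, facing up, 91 mm above the bench) of the white two-pole breaker on the same board. z up; the toggle is pushed to +x to switch on. The black toggle, one bar 30 mm wide in y, 6 mm thick, turns about a y line 8 mm below this point and is 24 mm long. Off, its tip is 12 mm to -x and 13 mm above. Beyond the face, shoulders lie 25 mm lower.
- toggle (a joint): Breaker toggle angle in rad: 0 off (leaning 30 degrees to -x), 1.05 on (leaning 30 degrees to +x). A spring throws it over past the middle and it stays on either side; pushed near its tip it takes about 5 N.
- screwdriver: Yellow-handled screwdriver, 180 mm long, lying along the near edge inside the plywood board; origin under its middle. Loose; leave it where it lies.
- spare_relay: Small box-shaped plug-in relay, 27 x 21 x 34 mm, standing on the near edge of the board; origin under its middle. Loose; leave it where it lies.
- tape: Roll of black tape, 68 mm diameter, 18 mm high; origin under its middle. Loose; leave it where it lies.
- pliers: Pliers with red grips, about 170 mm long, lying flat; origin near the pivot. Loose; leave it where it lies.
- ferrule_jar: Clear jar with white cap, 52 mm diameter, 70 mm high; origin under its middle. Loose; leave it where it lies.

How it is judged:
On the way, in this order (a step that is already met when the one before it is completed fails the run):
1. the knob has been turned anticlockwise to its end stop (stop_lug: the lug on its shaft, 20 mm off the axis, that meets stop_pin in the box) (x of stop_lug in the frame of selector_knob between -0.0135 and -0.0065 m and y of stop_lug in the frame of selector_knob between 0.0138 and 0.0208 m), for 0.1 s.
2. the knob rests at the third click clockwise from the end stop (x of stop_lug in the frame of selector_knob between 0.0138 and 0.0208 m and y of stop_lug in the frame of selector_knob between 0.0065 and 0.0135 m), for 0.2 s.
3. the breaker is switched on with the knob at the third click (all of step 2 and value of joint toggle above 0.9 rad), for 0.2 s.
At the end, for the whole second after the job is handed in: the knob rests at the third click from its anticlockwise end stop (within about 10 degrees), the breaker toggle is on (above 0.9 rad) and the robot has let go (all of step 3); the robot touches nothing.
It fails at once if the end stop of the knob is strained (turned against it with more than 0.8 N m) (contact force between stop_lug and stop_pin above 40 N).
It fails at once if the breaker is switched on while the knob is not at the third click (value of joint toggle above 0.6 rad and not (x of stop_lug in the frame of selector_knob between 0.0138 and 0.0208 m and y of stop_lug in the frame of selector_knob between 0.0065 and 0.0135 m)).
It fails at once if a bystander is shifted by more than 15 mm (distance of any of screwdriver, spare_relay, tape, pliers, parts_tray_c0, ferrule_jar, spare_contactor_c0, multimeter_c0 from where it was at the start of the episode above 0.015 m).
It also fails if it takes over 72 s, if anything falls off the work surface, if the arm or the gripper's body presses on something with over 40 N, if the wrist force passes 120 N, or if a joint passes its speed limit or range.

### The arm

A 7-joint arm with a two-finger parallel gripper is mounted at the origin on the work surface. World frame = base frame: x ahead of the robot, y to its left, z up, the work surface at z = 0. Lengths are in m, angles in rad, forces in N, time in s.
With the tool pointing down it reaches from about 0.425 to 0.925 m from the base axis. Payload 6.8 kg.
Tool frame: the origin (TCP) lies midway between the tips of the shut fingers; the grasp point (between the pads) lies 19 mm behind it; z points along the fingers, y is the direction in which the jaws open and shut (so a half turn about z gives the same grasp; the last joint's range is limited). The gripper opens to 88 mm and grips with 3 to 60 N. Pads are 20 mm wide; open, the fingers measure 115 mm over their backs; the gripper's body (75 mm by 178 mm) begins 61 mm behind the grasp point.
Start: joints at [-1.426, 0.477, 0.022, 1.555, -0.011, 1.109, -0.083], TCP at [0.169, 0.654, 0.223] pointing down, gripper open.
Joint ranges: [-2.96, 2.96], [-0.34, 2.1], [-1.41, 1.46], [0.24, 2.44], [-1.37, 4.51], [0.17, 1.92], [-2.96, 2.96]. Speed limits (rad/s): [2.39, 2.39, 3.14, 3.14, 3.14, 3.14, 3.14].

### API

Orientations are given as a rotation vector (axis times angle).
In Python, from workcell import bot, eyes, job gives the robot as it stands.
- The arm moves only by the tool move_arm, never from a script. Its argument "steps" is one flat list of numbers, 7 for each row, row after row: the opening, from 0 (shut) to 1 (fully open), then the shift along the tool's x, y, z in units of 50 mm (1.0 is 50 mm), then the turn, a rotation vector about the tool's x, y, z in units of 8 degrees (1.0 is 8 degrees). A call has 1 to 20 rows; each row shifts and turns the commanded pose from where the row before left it, along the tool's axes as they then stand; what a row does not reach is not made up. A row lasts 1/10 s, in which the tool goes at most 50 mm and 8.59 degrees, less where a joint would pass 70% of its speed; a pose out of reach is approached as far as the arm can. A call with a number of a shift or a turn outside -1 to 1 is refused whole. A call with a gripper value outside its range is refused whole. The fingers move at their own pace and stop on an object; "grip_force" is the grip in N (left out, the last holds). Time passes only in rows, so rows that do not move let the fingers close. It gives the time, the measured TCP pose, the force and the opening at its end, in the units of the state.
- bot.observe(): the state, without advancing time (a new reading comes with each control period).
- eyes.grab_frame(name): name is "scene" or "top"; returns (picture, depth): 400x640x3 uint8, red, green, blue; 400x640 float32, m along the optical axis (not along the pixel's ray), 0 where there is no reading.
- eyes.get_calibration(name): a dict with "fx", "fy", "cx", "cy" (pixels), "R" (3x3) and "t" (3): a world point X has camera coordinates R X + t. Camera axes: x right, y down, z forward; pixel columns grow to the right and rows downward; lengths in m; the calibration is good to about 2 mm. A picture is of the moment at which its call begins. get_calibration takes no time and is no camera call.
- job.job_done(): hands the job in, once; it reports no verdict.
The state is a dict: "clock": time; "q": joint angles; "joint_velocities": joint speeds; "tau": joint torques, N m; "tcp_pos": TCP position; "tool_rot": TCP orientation; "contact_force": force on the tool from outside, world axes, zero at the start; "wrist_torque": the same for the moment, N m; "gripper_width": finger opening in m.
Only numpy, scipy, OpenCV 4.12 (cv2) and the standard library are available. Lean on these libraries where they do the work, as an engineer would, in place of code of your own. Each camera call takes 0.05 s, during which the arm holds its last target. There are 200 camera calls.

## Working session

There is one attempt and no reset: what is moved stays moved. The work goes in short steps, Python scripts to look and compute and a tool call to move; the robot and the scene stay as the last step left them, time stands still between calls to the robot, and variables do not carry over. Pictures are saved under pics/ and viewed, about 8 in all and at most 12, crops included, and the job is handed in when it is done.

Besides the shell and the picture viewer there is one more tool, called after ">>>" in YAML: its name, and indented under it one key for each argument. move_arm: Moves the arm, as the interface text tells. Shifts and turns lie within -1 to 1; 1 stands for 50 mm of shift or 8 degrees of turn. Its arguments: {"type":"object","properties":{"steps":{"type":"array"},"grip_force":{"type":"number"}},"required":["steps"]}

```bash
mkdir -p pics; cat > h.py <<'E'
from workcell import bot, eyes, job
import numpy as np, cv2
from scipy.spatial.transform import Rotation as Ro
def pts(n):
    im,d=eyes.grab_frame(n); c=eyes.get_calibration(n)
    v,u=np.mgrid[:400,:640]
    P=np.stack([(u-c['cx'])/c['fx']*d,(v-c['cy'])/c['fy']*d,d],-1)
    X=(P-np.array(c['t']))@np.array(c['R'])
    return im,d,X
E
python3 - <<'E'
from h import *
s=bot.observe(); print(s)
for n in("scene","top"):
    im,d,X=pts(n); np.savez(n+'.npz',im=im,d=d,X=X)
    cv2.imwrite(f'pics/{n}0.png',im[:,:,::-1]); c=eyes.get_calibration(n); print(n,-np.array(c['R']).T@c['t'],c['fx'],(d>0).mean())
E
```

```text
{'clock': 0.0, 'q': array([-1.42611129,  0.47778145,  0.0223585 ,  1.55643821, -0.01150906,
        1.10928136, -0.0831198 ]), 'joint_velocities': array([ 0.00141677,  0.00219689,  0.00026238, -0.0003624 , -0.00045002,
       -0.0005241 , -0.00053447]), 'tau': array([-2.01156740e-04, -5.82865334e+01,  1.53474446e+00, -2.72592598e+01,
       -5.42585144e-02,  1.73237943e-02,  1.82400172e-04]), 'tcp_pos': array([0.16869311, 0.65296742, 0.22170018]), 'tool_rot': array([-3.96034841e-01, -3.11643546e+00,  2.79209614e-03]), 'contact_force': array([0.97598741, 0.80026856, 0.09466416]), 'wrist_torque': array([-0.04650055,  0.03967386,  0.01023552]), 'gripper_width': 0.08791627853225441}
scene [0.87809978 0.51139615 1.00459206] 433.9942609235686 0.996015625
top [ 4.14218860e-01 -8.10648743e-04  1.41632222e+00] 424.17981105430255 0.99608984375
```

View pics/scene0.png

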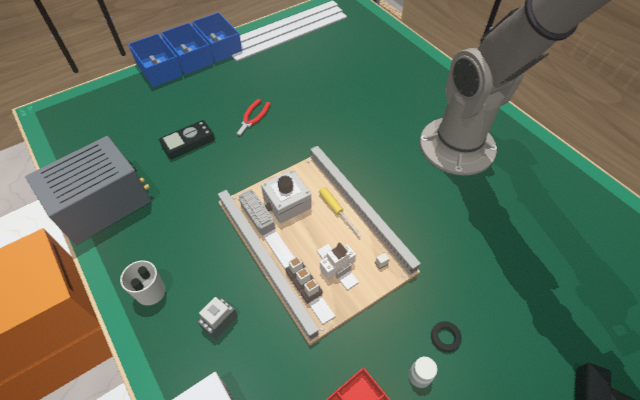

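View pics/top0.png

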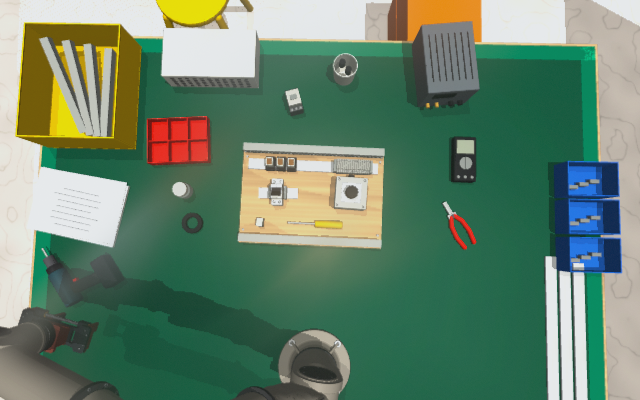

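The scene view shows the knob at about (286,184) and the breaker at (340,252). In the top view they are at (350,192) and (277,191), with the relay at (260,222) and the screwdriver at (315,223). Next I measure them.

```bash
python3 - <<'E'
from h import *
for n,kb,bb in(("top",(320,380,165,220),(250,305,170,215)),("scene",(255,320,165,225),(310,360,230,285))):
    z=np.load(n+'.npz'); im,X=z['im'].astype(int),z['X']
    u0,u1,v0,v1=kb; x=X[v0:v1,u0:u1].reshape(-1,3); g=im[v0:v1,u0:u1].reshape(-1,3).max(1)
    k=x[(x[:,2]>.108)&(x[:,2]<.13)]; print(n,'knobtop',len(k),np.median(k,0),(k.min(0)+k.max(0))/2,np.ptp(k,0))
    b=x[(x[:,2]>.078)&(x[:,2]<.092)]; r=cv2.minAreaRect((b[:,:2]*1000).astype(np.float32)); print('box',r,np.median(b[:,2]))
    u0,u1,v0,v1=bb; x=X[v0:v1,u0:u1].reshape(-1,3); g=im[v0:v1,u0:u1].reshape(-1,3).max(1)
    f=x[(x[:,2]>.083)&(x[:,2]<.096)&(g>110)]; print('face',len(f),(f.min(0)+f.max(0))/2,np.ptp(f,0),cv2.minAreaRect((f[:,:2]*1000).astype(np.float32)))
    t=x[(g<90)&(x[:,2]>.085)]; print('toggle',len(t),t.mean(0),np.ptp(t,0),t.max(0))
    sh=x[(x[:,2]>.055)&(x[:,2]<.072)]; print('shoulder',cv2.minAreaRect((sh[:,:2]*1000).astype(np.float32)))
a=cv2.imread('pics/top0.png')[165:220,235:385]; b=cv2.imread('pics/scene0.png')[160:290,240:370]
a=cv2.resize(a,None,fx=5,fy=5,interpolation=2);b=cv2.resize(b,(300,300),interpolation=2)
o=np.zeros((580,750,3),np.uint8);o[:275]=a;o[275:575,:300]=b;cv2.imwrite('pics/c.png',o)
E
```

```text
top knobtop 120 [ 0.55732527 -0.10666952  0.11760741] [ 0.55789218 -0.10715733  0.11791285] [0.03712468 0.03741536 0.01265813]
box ((557.730224609375, -106.22805786132812), (99.64299774169922, 100.43429565429688), 86.76233673095703) 0.08424307469090728
face 77 [0.55745774 0.12970817 0.08948448] [0.04188384 0.03274949 0.0120746 ] ((557.3681640625, 129.6217041015625), (42.08513259887695, 31.763851165771484), 1.6165391206741333)
toggle 50 [0.55308064 0.13093189 0.09829447] [0.01803488 0.02521845 0.02480598] [0.56255868 0.14388866 0.11135746]
shoulder ((558.4436645507812, 131.56333923339844), (87.36988830566406, 48.252296447753906), 9.80673599243164)
scene knobtop 161 [ 0.56019752 -0.09879294  0.11760915] [ 0.55787138 -0.10231949  0.11534631] [0.03919051 0.04167205 0.01421242]
box ((558.62744140625, -102.43075561523438), (103.45601654052734, 99.89063262939453), 87.32772064208984) 0.08480654261769334
face 188 [0.55844232 0.13432133 0.08933213] [0.04625102 0.03656042 0.01255262] ((558.6260375976562, 134.24844360351562), (36.59858703613281, 46.07764434814453), 89.11042785644531)<stdin>:9: RuntimeWarning: Mean of empty slice.
  ret = um.true_divide(
Traceback (most recent call last):
ValueError: zero-size array to reduction operation maximum which has no identity
```

Both cameras agree to about 4 mm. The knob is at about (0.558, -0.104), top at 0.118 as expected. The breaker is at about (0.558, 0.132), and the board yaw is about -2.5°. I'll move above the knob now.

>>> move_arm:
  steps: [1,-0.629,-0.707,0,0,0,0,1,-0.629,-0.707,0,0,0,0,1,-0.629,-0.707,0,0,0,0,1,-0.629,-0.707,0,0,0,0,1,-0.629,-0.707,0,0,0,0,1,-0.629,-0.707,0,0,0,0,1,-0.629,-0.707,0,0,0,0,1,-0.629,-0.707,0,0,0,0,1,-0.629,-0.707,0,0,0,0,1,-0.629,-0.707,0,0,0,0,1,-0.629,-0.707,0,0,0,0,1,-0.629,-0.707,0,0,0,0,1,-0.629,-0.707,0,0,0,0,1,-0.629,-0.707,0,0,0,0,1,-0.629,-0.707,0,0,0,0,1,-0.629,-0.707,0,0,0,0,1,-0.629,-0.707,0,0,0,0,1,-0.629,-0.707,0,0,0,0,1,0,0,0,0,0,1,1,0,0,0,0,0,1]
  grip_force: 15

```text
clock: 2.1
tcp_pos: [0.5577, -0.1064, 0.2222]
tool_rot: [-0.84, -3.027, 0.002]
contact_force: [-0.5, 0.3, -1.1]
gripper_width: 0.0877
```

>>> move_arm:
  steps: [1,0,0,0,0,0,1,1,0,0,0,0,0,1,1,0,0,0,0,0,1,1,0,0,0,0,0,1,1,0,0,0,0,0,1,1,0,0,0,0,0,1,1,0,0,0,0,0,1,1,0,0,0,0,0,1,1,0,0,0,0,0,1,1,0,0,0,0,0,1,1,0,0,0,0,0,1,1,0,0,0,0,0,1,1,0,0,0,0,0,1,1,0,0,0,0,0,1,1,0,0,0,0,0,1,1,0,0,0,0,0,1,1,0,0,0,0,0,1,1,0,0,0,0,0,1,1,0,0,0,0,0,1,1,0,0,0,0,0,0]

```text
clock: 4.1
tcp_pos: [0.5576, -0.1038, 0.2221]
tool_rot: [3.14, -0.069, -0.002]
contact_force: [0.1, -1.2, 0.0]
gripper_width: 0.0879
```

```bash
cat >> h.py <<'E'
def st():
    s=bot.observe(); R=Ro.from_rotvec(s['tool_rot']).as_matrix()
    print('t',round(s['clock'],2),'q',s['q'].round(3),'p',s['tcp_pos'].round(4),'az',np.degrees(np.arctan2(R[1,0],R[0,0])).round(2),'zax',R[:,2].round(3),'F',s['contact_force'].round(2),'M',s['wrist_torque'].round(3),'w',round(s['gripper_width'],4))
    return s,R
E
python3 - <<'E'
from h import *
st()
for n,(u0,u1,v0,v1) in(("top",(310,390,150,225)),("scene",(230,340,130,240))):
    im,d,X=pts(n); cv2.imwrite(f'pics/{n}1.png',cv2.resize(im[v0:v1,u0:u1,::-1],None,fx=5,fy=5,interpolation=2))
E
```

```text
t 4.1 q [-0.78   0.577  1.224  1.868 -0.6    1.135 -0.95 ] p [ 0.5576 -0.1038  0.2221] az -2.54 zax [-0.001 -0.001 -1.   ] F [ 0.11 -1.16  0.01] M [-0.022  0.197  0.032] w 0.0879
```

View pics/scene1.png

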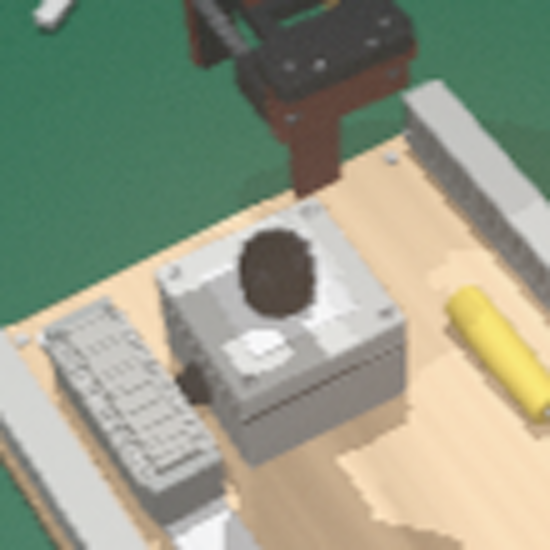

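The scene crop shows the gripper above, the box (centre about (285,330) in the crop) and the knob at (278,272), with open space around it. I'll descend over the knob and close gently.

>>> move_arm:
  steps: [1,0,0,0.65,0,0,0,1,0,0,0.65,0,0,0,1,0,0,0.65,0,0,0,1,0,0,0.5,0,0,0,1,0,0,0.13,0,0,0,1,0,0,0,0,0,0,1,0,0,0,0,0,0]
  grip_force: 5

```text
clock: 4.9
tcp_pos: [0.5585, -0.1045, 0.0949]
tool_rot: [3.141, -0.067, 0.003]
contact_force: [-1.1, 0.3, 0.8]
gripper_width: 0.0883
```

```bash
python3 -c "
from h import *
st()"
```

```text
t 4.9 q [-0.647  0.708  1.029  1.971 -0.776  0.92  -0.824] p [ 0.5585 -0.1045  0.0949] az -2.44 zax [ 0.002 -0.    -1.   ] F [-1.1   0.27  0.77] M [ 0.007  0.144 -0.025] w 0.0883
```

>>> move_arm:
  steps: [0.3,0,0,0,0,0,0,0.3,0,0,0,0,0,0,0.3,0,0,0,0,0,0,0.3,0,0,0,0,0,0,0.3,0,0,0,0,0,0,0.3,0,0,0,0,0,0,0.3,0,0,0,0,0,0,0.3,0,0,0,0,0,0]

```text
clock: 5.7
tcp_pos: [0.5577, -0.1052, 0.0937]
tool_rot: [3.139, -0.069, 0.001]
contact_force: [0.3, -4.8, -1.8]
gripper_width: 0.0397
```

```bash
python3 -c "
from h import *
st()"
```

```text
t 5.7 q [-0.646  0.709  1.029  1.972 -0.776  0.918 -0.824] p [ 0.5577 -0.1052  0.0937] az -2.53 zax [ 0.    -0.002 -1.   ] F [ 0.25 -4.83 -1.79] M [-0.895  0.015  0.027] w 0.0397
```

>>> move_arm:
  steps: [0.3,0,0.02,0,0,0,0,0.3,0,0.02,0,0,0,0,0.3,0,0,0,0,0,0,0.3,0,0,0,0,0,0]
  grip_force: 5

```text
clock: 6.1
tcp_pos: [0.5577, -0.1053, 0.0936]
tool_rot: [-3.14, 0.067, 0.001]
contact_force: [-0.4, 2.6, 2.7]
gripper_width: 0.0399
```

```bash
python3 -c "
from h import *
st()"
```

```text
t 6.1 q [-0.643  0.709  1.027  1.971 -0.777  0.921 -0.821] p [ 0.5577 -0.1053  0.0936] az -2.45 zax [-0.     0.001 -1.   ] F [-0.37  2.62  2.69] M [ 0.45   0.334 -0.035] w 0.0399
```

>>> move_arm:
  steps: [0.3,0,-0.012,0,0,0,0,0.3,0,0,0,0,0,0,0.3,0,0,0,0,0,0,0.3,0,0,0,0,0,-0.5,0.3,0,0,0,0,0,-0.5]
  grip_force: 20

```text
clock: 6.6
tcp_pos: [0.5577, -0.1055, 0.0937]
tool_rot: [-3.138, -0.155, 0.0]
contact_force: [-0.8, 2.1, 2.0]
gripper_width: 0.04
```

```bash
python3 -c "
from h import *
st()"
```

```text
t 6.6 q [-0.627  0.688  0.994  1.971 -0.746  0.902 -0.708] p [ 0.5577 -0.1055  0.0937] az 5.65 zax [-0.  0. -1.] F [-0.77  2.09  2.  ] M [ 0.223  0.302 -0.164] w 0.04
```

>>> move_arm:
  steps: [0.3,0,0,0,0,0,-0.5,0.3,0,0,0,0,0,-0.5,0.3,0,0,0,0,0,-0.5,0.3,0,0,0,0,0,-0.5,0.3,0,0,0,0,0,-0.5,0.3,0,0,0,0,0,-0.25,0.3,0,0,0,0,0,0]

```text
clock: 7.3
tcp_pos: [0.5578, -0.1058, 0.0937]
tool_rot: [3.051, 0.746, 0.001]
contact_force: [0.2, -0.0, 0.5]
gripper_width: 0.0398
```

```bash
python3 -c "
from h import *
st()"
```

```text
t 7.3 q [-0.573  0.636  0.899  1.968 -0.66   0.86  -0.404] p [ 0.5578 -0.1058  0.0937] az 27.49 zax [ 0. -0. -1.] F [ 0.22 -0.02  0.54] M [-0.128  0.078  0.036] w 0.0398
```

>>> move_arm:
  steps: [0.3,0,0,0,0,0,-0.6,0.3,0,0,0,0,0,-0.6,0.3,0,0,0,0,0,-0.6,0.3,0,0,0,0,0,-0.6,0.3,0,0,0,0,0,-0.6,0.3,0,0,0,0,0,-0.6,0.3,0,0,0,0,0,-0.6,0.3,0,0,0,0,0,-0.6,0.3,0,0,0,0,0,-0.6,0.3,0,0,0,0,0,-0.6,0.3,0,0,0,0,0,-0.6,0.3,0,0,0,0,0,-0.6,0.3,0,0,0,0,0,-0.6,0.3,0,0,0,0,0,-0.6,0.3,0,0,0,0,0,-0.6,0.3,0,0,0,0,0,-0.6,0.3,0,0,0,0,0,-0.6,0.3,0,0,0,0,0,-0.55,0.3,0,0,0,0,0,-0.5,0.3,0,0,0,0,0,0]

```text
clock: 9.3
tcp_pos: [0.5593, -0.1063, 0.0937]
tool_rot: [1.627, 2.683, 0.001]
contact_force: [5.9, -2.0, -3.9]
gripper_width: 0.0397
```

```bash
python3 -c "
from h import *
st()"
```

```text
t 9.3 q [-0.294  0.501  0.485  1.95  -0.328  0.764  0.859] p [ 0.5593 -0.1063  0.0937] az 117.52 zax [ 0.003 -0.001 -1.   ] F [ 5.93 -2.04 -3.89] M [-0.423 -0.957 -0.017] w 0.0397
```

>>> move_arm:
  steps: [0.3,0,0,0,0,0,-0.125,0.3,0,0,0,0,0,-0.125,0.3,0,0,0,0,0,-0.125,0.3,0,0,0,0,0,0]

```text
clock: 9.7
tcp_pos: [0.5594, -0.1062, 0.0937]
tool_rot: [1.559, 2.723, 0.0]
contact_force: [5.7, -1.9, -3.6]
gripper_width: 0.0398
```

```bash
python3 -c "
from h import *
st()"
```

```text
t 9.7 q [-0.285  0.498  0.472  1.95  -0.319  0.763  0.901] p [ 0.5594 -0.1062  0.0937] az 120.43 zax [ 0.003 -0.001 -1.   ] F [ 5.65 -1.87 -3.6 ] M [-0.416 -1.008 -0.059] w 0.0398
```

>>> move_arm:
  steps: [0.3,0,0,0,0,0,-0.125,0.3,0,0,0,0,0,-0.06,0.3,0,0,0,0,0,0]

```text
clock: 10.0
tcp_pos: [0.5594, -0.1062, 0.0937]
tool_rot: [1.524, 2.743, 0.0]
contact_force: [5.0, -1.7, -4.1]
gripper_width: 0.0398
```

```bash
python3 -c "
from h import *
st()"
```

```text
t 10.0 q [-0.28   0.497  0.465  1.949 -0.314  0.762  0.922] p [ 0.5594 -0.1062  0.0937] az 121.88 zax [ 0.003 -0.001 -1.   ] F [ 5.04 -1.66 -4.13] M [-0.45  -0.978 -0.132] w 0.0398
```

>>> move_arm:
  steps: [0.3,0,0,0,0,0,-0.06,0.3,0,0,0,0,0,-0.06,0.3,0,0,0,0,0,0]

```text
clock: 10.3
tcp_pos: [0.5594, -0.1063, 0.0937]
tool_rot: [1.501, 2.756, 0.0]
contact_force: [5.7, -0.6, -3.4]
gripper_width: 0.0395
```

```bash
python3 -c "
from h import *
st()"
```

```text
t 10.3 q [-0.277  0.496  0.461  1.949 -0.311  0.762  0.936] p [ 0.5594 -0.1063  0.0937] az 122.83 zax [ 0.003 -0.001 -1.   ] F [ 5.75 -0.63 -3.38] M [-0.449 -1.012 -0.149] w 0.0395
```

>>> move_arm:
  steps: [0.3,0,0,0,0,0,-0.08,0.3,0,0,0,0,0,-0.08,0.3,0,0,0,0,0,0]

```text
clock: 10.6
tcp_pos: [0.5594, -0.1062, 0.0937]
tool_rot: [1.47, 2.772, 0.0]
contact_force: [5.3, -0.8, -3.5]
gripper_width: 0.0397
```

```bash
python3 -c "
from h import *
st()"
```

```text
t 10.6 q [-0.272  0.495  0.455  1.949 -0.306  0.761  0.954] p [ 0.5594 -0.1062  0.0937] az 124.13 zax [ 0.003 -0.001 -1.   ] F [ 5.31 -0.79 -3.48] M [-0.445 -0.973 -0.089] w 0.0397
```

>>> move_arm:
  steps: [0.3,0,0,0,0,0,-0.08,0.3,0,0,0,0,0,-0.08,0.3,0,0,0,0,0,0]

```text
clock: 10.9
tcp_pos: [0.5594, -0.1062, 0.0937]
tool_rot: [1.439, 2.789, 0.0]
contact_force: [4.6, -1.3, -3.4]
gripper_width: 0.0398
```

```bash
python3 -c "
from h import *
st()"
```

```text
t 10.9 q [-0.268  0.494  0.449  1.949 -0.302  0.761  0.973] p [ 0.5594 -0.1062  0.0937] az 125.41 zax [ 0.003 -0.001 -1.   ] F [ 4.63 -1.25 -3.43] M [-0.424 -0.982 -0.091] w 0.0398
```

Torque drops again 8° past the rest place, so that was a plain click. On to the fifth.

>>> move_arm:
  steps: [0.3,0,0,0,0,0,-0.55,0.3,0,0,0,0,0,-0.55,0.3,0,0,0,0,0,-0.55,0.3,0,0,0,0,0,-0.55,0.3,0,0,0,0,0,-0.55,0.3,0,0,0,0,0,0]

```text
clock: 11.5
tcp_pos: [0.5598, -0.1059, 0.0937]
tool_rot: [0.877, 3.013, 0.0]
contact_force: [5.9, -0.6, -4.4]
gripper_width: 0.0392
```

```bash
python3 -c "
from h import *
st()"
```

```text
t 11.5 q [-0.192  0.479  0.348  1.943 -0.231  0.753  1.293] p [ 0.5598 -0.1059  0.0937] az 147.55 zax [ 0.004 -0.001 -1.   ] F [ 5.89 -0.58 -4.4 ] M [-0.178 -1.265  0.009] w 0.0392
```

>>> move_arm:
  steps: [0.3,0,0,0,0,0,-0.125,0.3,0,0,0,0,0,-0.125,0.3,0,0,0,0,0,-0.125,0.3,0,0,0,0,0,0]

```text
clock: 11.9
tcp_pos: [0.5598, -0.1058, 0.0937]
tool_rot: [0.8, 3.034, 0.0]
contact_force: [6.7, 0.1, -4.9]
gripper_width: 0.0397
```

```bash
python3 -c "
from h import *
st()"
```

```text
t 11.9 q [-0.183  0.478  0.335  1.943 -0.222  0.753  1.335] p [ 0.5598 -0.1058  0.0937] az 150.44 zax [ 0.004 -0.001 -1.   ] F [ 6.67  0.08 -4.95] M [-0.205 -1.226 -0.033] w 0.0397
```

>>> move_arm:
  steps: [0.3,0,0,0,0,0,-0.09,0.3,0,0,0,0,0,-0.06,0.3,0,0,0,0,0,0]

```text
clock: 12.2
tcp_pos: [0.5598, -0.1058, 0.0937]
tool_rot: [0.769, 3.042, 0.0]
contact_force: [6.1, -0.3, -4.9]
gripper_width: 0.0397
```

```bash
python3 -c "
from h import *
st()"
```

```text
t 12.2 q [-0.179  0.477  0.33   1.942 -0.219  0.752  1.352] p [ 0.5598 -0.1058  0.0937] az 151.62 zax [ 0.004 -0.001 -1.   ] F [ 6.06 -0.26 -4.9 ] M [-0.238 -1.251 -0.107] w 0.0397
```

>>> move_arm:
  steps: [0.3,0,0,0,0,0,-0.06,0.3,0,0,0,0,0,-0.06,0.3,0,0,0,0,0,0]

```text
clock: 12.5
tcp_pos: [0.5598, -0.1058, 0.0937]
tool_rot: [0.744, 3.048, 0.0]
contact_force: [5.9, -0.6, -4.6]
gripper_width: 0.0394
```

```bash
python3 -c "
from h import *
st()"
```

```text
t 12.5 q [-0.176  0.477  0.326  1.942 -0.216  0.752  1.366] p [ 0.5598 -0.1058  0.0937] az 152.57 zax [ 0.004 -0.001 -1.   ] F [ 5.95 -0.58 -4.61] M [-0.146 -1.261 -0.276] w 0.0394
```

>>> move_arm:
  steps: [0.3,0,0,0,0,0,-0.06,0.3,0,0,0,0,0,-0.06,0.3,0,0,0,0,0,0]

```text
clock: 12.8
tcp_pos: [0.5598, -0.1058, 0.0937]
tool_rot: [0.719, 3.054, 0.0]
contact_force: [6.7, -0.8, -4.0]
gripper_width: 0.0396
```

```bash
python3 -c "
from h import *
st()"
```

```text
t 12.8 q [-0.172  0.476  0.321  1.942 -0.213  0.752  1.38 ] p [ 0.5598 -0.1058  0.0937] az 153.5 zax [ 0.004 -0.001 -1.   ] F [ 6.7  -0.83 -4.01] M [-0.137 -1.305 -0.347] w 0.0396
```

>>> move_arm:
  steps: [0.3,0,0,0,0,0,-0.06,0.3,0,0,0,0,0,-0.06,0.3,0,0,0,0,0,0]

```text
clock: 13.1
tcp_pos: [0.5598, -0.1058, 0.0937]
tool_rot: [0.694, 3.06, 0.0]
contact_force: [5.9, -0.3, -4.7]
gripper_width: 0.0398
```

```bash
python3 -c "
from h import *
st()"
```

```text
t 13.1 q [-0.169  0.476  0.317  1.942 -0.21   0.752  1.394] p [ 0.5598 -0.1058  0.0937] az 154.44 zax [ 0.004 -0.001 -1.   ] F [ 5.91 -0.34 -4.71] M [-0.057 -1.349 -0.385] w 0.0398
```

The torque rose to 0.385 N m against click peaks of about 0.16, so this is the end stop, after 5 clicks. Now clockwise, back to the first rest place and then 90° more.

>>> move_arm:
  steps: [0.3,0,0,0,0,0,0.3,0.3,0,0,0,0,0,0.6,0.3,0,0,0,0,0,0.6,0.3,0,0,0,0,0,0.6,0.3,0,0,0,0,0,0.7,0.3,0,0,0,0,0,0.7,0.3,0,0,0,0,0,0.7,0.3,0,0,0,0,0,0.7,0.3,0,0,0,0,0,0.7,0.3,0,0,0,0,0,0.7,0.3,0,0,0,0,0,0.7,0.3,0,0,0,0,0,0.7,0.3,0,0,0,0,0,0.7,0.3,0,0,0,0,0,0.7,0.3,0,0,0,0,0,0.7,0.3,0,0,0,0,0,0.7,0.3,0,0,0,0,0,0.7,0.3,0,0,0,0,0,0.5,0.3,0,0,0,0,0,0.3,0.3,0,0,0,0,0,0]

```text
clock: 15.1
tcp_pos: [0.5582, -0.1062, 0.0937]
tool_rot: [2.74, 1.534, 0.0]
contact_force: [2.2, -2.1, -0.8]
gripper_width: 0.0398
```

```bash
python3 -c "
from h import *
st()"
```

```text
t 15.1 q [-0.485  0.575  0.757  1.963 -0.538  0.813  0.025] p [ 0.5582 -0.1062  0.0937] az 58.49 zax [ 0.001 -0.002 -1.   ] F [ 2.16 -2.05 -0.84] M [-0.504 -0.35   0.004] w 0.0398
```

>>> move_arm:
  steps: [1,0,0,0,0,0,0,1,0,0,0,0,0,0,1,0,0,0,0,0,0,1,0,0,0,0,0,0,1,0,0,0,0,0,0,1,0,0,-0.3,0,0,0,1,0,0,-0.5,0,0,0,1,0,0,-0.6,0,0,0,1,0,0,-0.6,0,0,0,0,0,0,0,0,0,0.95,0,0,0,0,0,0,0.95,0,0,0,0,0,0,0.95,0,0,0,0,0,0,0.95,0,0,0,0,0,0,0.95,0,0,0,0,0,0,0.95,0,0,0,0,0,0,0.95,0,0,0,0,0,0,0.95,0,0,0,0,0,0,0]
  grip_force: 20

```text
clock: 16.9
tcp_pos: [0.5578, -0.1054, 0.1943]
tool_rot: [3.14, -0.062, 0.0]
contact_force: [-0.1, 0.5, 0.0]
gripper_width: 0.0193
```

```bash
python3 - <<'E'
from h import *
s,R=st()
print(R.T@(np.array([.503,.132,.2])-s['tcp_pos'])/.05)
im,d,X=pts('scene'); cv2.imwrite('pics/scene2.png',cv2.resize(im[140:300,240:400,::-1],None,fx=3.5,fy=3.5,interpolation=2))
E
```

```text
t 16.9 q [-0.738  0.583  1.156  1.895 -0.61   1.074 -0.941] p [ 0.5578 -0.1054  0.1943] az -2.26 zax [ 0.    -0.001 -1.   ] F [-0.11  0.55  0.  ] M [ 0.003  0.15  -0.046] w 0.0193
[-1.2830313  -4.70177411 -0.1158475 ]
```

View pics/scene2.png

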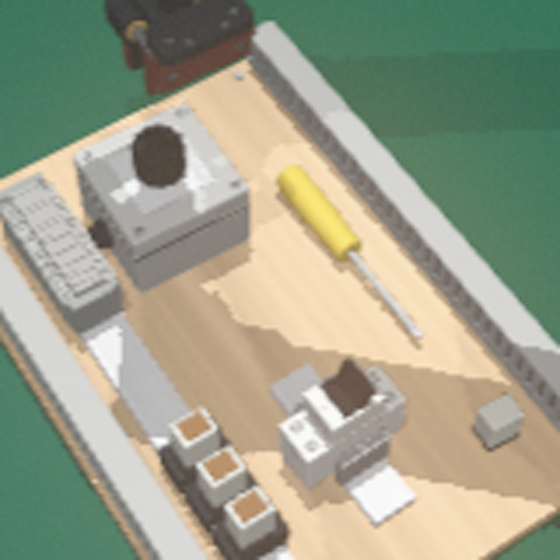

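The crop shows the knob at (160,155), the breaker toggle at (350,387) leaning towards the robot (off), and nothing displaced. I'll go to the near side of the toggle.

>>> move_arm:
  steps: [0,-0.214,-0.784,0,0,0,0,0,-0.214,-0.784,0,0,0,0,0,-0.214,-0.784,0,0,0,0,0,-0.214,-0.784,0,0,0,0,0,-0.214,-0.784,0,0,0,0,0,-0.214,-0.784,0,0,0,0,0,0,0,0,0,0,0,0,0,0,0.6,0,0,0,0,0,0,0.6,0,0,0,0,0,0,0.5,0,0,0,0,0,0,0.27,0,0,0,0,0,0,0,0,0,0,0,0,0,0,0,0,0]

```text
clock: 18.25
tcp_pos: [0.5033, 0.1316, 0.096]
tool_rot: [-3.141, 0.06, -0.001]
contact_force: [-0.7, 0.3, -0.2]
gripper_width: 0.0008
```

```bash
python3 - <<'E'
from h import *
s,R=st()
print(R.T@(np.array([.503,.132,.096])-s['tcp_pos'])/.05)
im,d,X=pts('scene'); cv2.imwrite('pics/scene3.png',cv2.resize(im[200:300,270:390,::-1],None,fx=5,fy=5,interpolation=2))
E
```

```text
t 18.25 q [-1.166  0.664  1.091  2.082 -0.785  0.884 -1.224] p [0.5033 0.1316 0.096 ] az -2.19 zax [ 0.001  0.    -1.   ] F [-0.7   0.27 -0.17] M [0.014 0.144 0.04 ] w 0.0008
[-0.00568546 -0.0084681   0.00064156]
```

View pics/scene3.png

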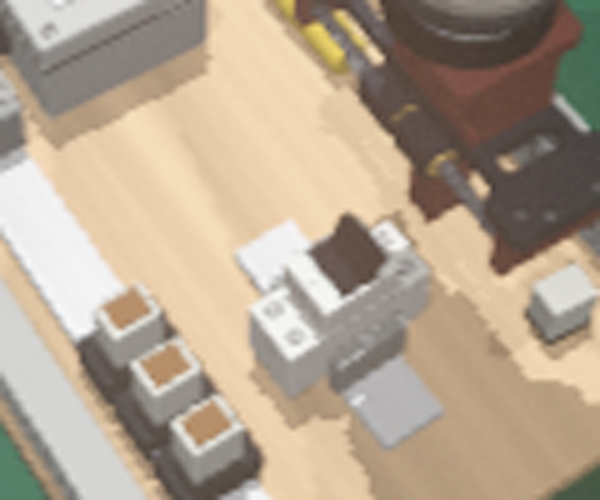

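```bash
python3 - <<'E'
from h import *
st()
im,d,X=pts('scene')
for u,v in((430,210),(425,170),(505,260),(500,235),(460,200),(470,225),(550,160)):
    a,b=270+u//5,200+v//5; print(u,v,X[b,a].round(3),im[b,a])
m=(abs(X[...,1]-.131)<.07)&(X[...,0]<.535)&(X[...,0]>.46)&(X[...,2]>.08)
for lo in np.arange(.08,.24,.02):
    k=X[m&(X[...,2]>lo)&(X[...,2]<lo+.02)]
    if len(k): print(lo.round(2),len(k),k.min(0).round(3),k.max(0).round(3))
E
```

```text
t 18.3 q [-1.167  0.664  1.092  2.082 -0.785  0.884 -1.224] p [0.5035 0.1318 0.0963] az -2.19 zax [ 0.002  0.001 -1.   ] F [ 0.4  -0.39 -0.14] M [-0.001  0.128 -0.013] w 0.0006
430 210 [0.515 0.143 0.112] [107  78  66]
425 170 [0.536 0.158 0.188] [120 100  75]
505 260 [0.536 0.214 0.192] [106  76  64]
500 235 [0.538 0.21  0.21 ] [90 70 60]
460 200 [0.496 0.143 0.102] [103  88  81]
470 225 [0.463 0.122 0.013] [229 202 167]
550 160 [0.503 0.198 0.221] [80 71 67]
0.08 2 [0.498 0.128 0.097] [0.514 0.142 0.099]
0.1 46 [0.49  0.125 0.1  ] [0.515 0.145 0.12 ]
0.12 24 [0.492 0.124 0.12 ] [0.515 0.145 0.137]
0.14 4 [0.497 0.142 0.14 ] [0.514 0.147 0.146]
0.16 4 [0.494 0.062 0.172] [0.516 0.16  0.18 ]
0.18 192 [0.481 0.061 0.181] [0.535 0.2   0.2  ]
0.2 402 [0.474 0.061 0.2  ] [0.535 0.2   0.22 ]
0.22 286 [0.474 0.063 0.22 ] [0.535 0.201 0.24 ]
```

The lower prong at (425,205) is the shut fingers: front face x≈0.515, tip z≈0.096. The other prong is the gripper body, above z 0.18. The toggle at (350,250) is in front, so I push in +x, then back off and lift.

>>> move_arm:
  steps: [0,0.2,0,0,0,0,0,0,0.2,0,0,0,0,0,0,0.1,0,0,0,0,0,0,0.1,0,0,0,0,0,0,0.1,0,0,0,0,0,0,0.1,0,0,0,0,0,0,0.1,0,0,0,0,0,0,0.1,0,0,0,0,0,0,0.05,0,0,0,0,0,0,0,0,0,0,0,0]

```text
clock: 19.35
tcp_pos: [0.5522, 0.1301, 0.0946]
tool_rot: [-3.14, 0.06, 0.011]
contact_force: [-11.6, 0.6, 9.6]
gripper_width: 0.0001
```

```bash
python3 - <<'E'
from h import *
st()
E
```

```text
t 19.35 q [-1.07   0.726  1.051  1.967 -0.795  0.943 -1.218] p [0.5522 0.1301 0.0946] az -2.2 zax [-0.007  0.001 -1.   ] F [-11.65   0.62   9.61] M [0.314 2.689 0.058] w 0.0001
```

>>> move_arm:
  steps: [0,-0.3,0,0,0,0,0,0,-0.4,0,0,0,0,0,0,-0.4,0,0,0,0,0,0,0,0,-0.8,0,0,0,0,0,0,-1,0,0,0,0,-0.6,0,-1,0,0,0,0,0,0,0,0,0,0]

```text
clock: 20.05
tcp_pos: [0.4756, 0.1349, 0.2321]
tool_rot: [-3.137, 0.055, -0.009]
contact_force: [-0.1, -0.0, -0.3]
gripper_width: 0.0007
```

```bash
python3 - <<'E'
from h import *
st()
o=[]
for n,(u0,u1,v0,v1) in(("scene",(250,410,140,300)),("top",(235,385,140,250))):
    im,d,X=pts(n); p=im[v0:v1,u0:u1,::-1]; o.append(cv2.resize(p,(400,400*p.shape[0]//p.shape[1]),interpolation=2))
    z=np.load(n+'.npz'); 
    m=(X[...,2]>.094)&(X[...,2]<.115)&(abs(X[...,0]-.558)<.03)&(abs(X[...,1]-.132)<.025); k=X[m]; print(n,len(k),k.mean(0),'before',[z['X'][(z['X'][...,2]>.094)&(z['X'][...,2]<.115)&(abs(z['X'][...,0]-.558)<.03)&(abs(z['X'][...,1]-.132)<.025)].mean(0)])
c=np.zeros((400,800,3),np.uint8);c[:400,:400]=o[0];c[:o[1].shape[0],400:]=o[1];cv2.imwrite('pics/e.png',c)
E
```

```text
t 20.05 q [-1.455  0.475  1.406  2.023 -0.537  1.093 -1.411] p [0.4756 0.1349 0.2321] az -2.02 zax [ 0.006  0.004 -1.   ] F [-0.12 -0.04 -0.27] M [ 0.023  0.129 -0.063] w 0.0007
scene 67 [0.56809007 0.13550769 0.10261991] before [array([0.55085536, 0.13451355, 0.10107087])]
top 44 [0.56702711 0.12880405 0.10167846] before [array([0.55198974, 0.12915711, 0.10052167])]
```

View pics/e.png

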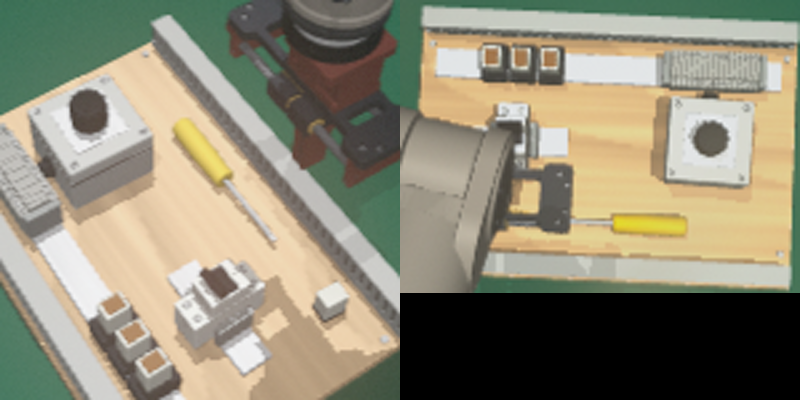

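The toggle mid-bar moved from x≈0.551 to 0.567, mirrored about the face centre, so it is on. The robot is clear, and the screwdriver and relay are where they were.

```bash
python3 -c "
from h import *
st(); print(job.job_done())"
```

```text
t 20.15 q [-1.447  0.48   1.398  2.026 -0.54   1.09  -1.408] p [0.4749 0.1343 0.2285] az -2.09 zax [ 0.002  0.002 -1.   ] F [ 0.37  0.47 -0.68] M [-0.029  0.192 -0.015] w 0.0004
the job is handed in; nothing more can be done
None
```

The job is done and handed in at about 20 s. The knob is set to the third click from its anticlockwise stop and the breaker is switched on. No verdict was reported.

- **Knob to the stop:** I turned it anticlockwise five clicks. There the moment rose to 0.385 N m, against about 0.16 N m at ordinary clicks. I stopped just short of the 0.4 N m given as enough to know the stop, and well under the 0.8 N m limit.
- **Knob to the third click:** I turned back to the first rest place and then 90° more. The moment read about 0 before I let go. The knob has no marks, so no picture could confirm the position; it rests on the wrist angle and that moment.
- **Breaker:** I pushed the toggle over with the shut fingers. Depth readings from both cameras show its bar moved about 16 mm to +x, now leaning towards the on side. The push ended at about 12 N sideways and 10 N upward.
- **Everything else:** The last pictures show the screwdriver and relay where they were. They did not cover the tape, pliers, jar or other loose things, though the arm passed well above the tape and jar. The arm is clear of everything, with contact force near zero.
- **Camera disagreement:** The two cameras differed by about 4–5 mm in y. I used the mean and centred on the knob by feel.

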